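# Clear a jammed blank flange from a feed chute

### The arm

A 6-joint arm with a two-finger parallel gripper is mounted at the origin on a cart in front of the work surface, level with it; the furniture and walls round the work are solid. World frame = base frame: x ahead of the robot, y to its left, z up, the work surface at z = 0. Lengths are in m, angles in degrees, forces in N, time in s.
With the tool pointing down it reaches from about 0.4 to 0.825 m from the base axis. Payload 7 kg.
Tool frame: the origin (TCP) lies on the centre line of the jaws, within the pads' length; the fingertips stand 19 mm ahead of it and the grasp point (between the pads) is the TCP; z points along the fingers, y is the line along which they close (so a half turn about z gives the same grasp; the last joint's range is limited). The gripper opens to 88 mm and grips with 3 to 60 N. Pads are 19 mm wide; open, the fingers measure 130 mm over their backs; the gripper's body (78 mm by 193 mm) begins 47 mm behind the grasp point.
Start: joints at [93.627, 20.546, 0.682, 0, -70.136, -16.507], TCP at [0.15, 0.658, 0.218] pointing down, gripper open.
Joint ranges: [-176.03, 176.03], [-82.01, 121.73], [-58.28, 71.71], [-173.87, 95.51], [-174.79, -0.11], [-173.66, 173.66]. Speed limits (degrees/s): [136.94, 136.94, 172.46, 180, 180, 180].

### API

Orientations are given as [roll, pitch, yaw] about the fixed x, y, z axes, in that order (R = Rz(yaw) Ry(pitch) Rx(roll)).
In Python, from plant import * gives the robot as it stands. The module is installed in compiled form; this text tells all that it offers.
- The arm moves only by the tool play_rows, never from a script. Its argument "deltas" is a list of rows, each a list of 6 numbers: the shift along the world's x, y, z scaled (see below), then the turn, a rotation vector about the world's x, y, z scaled (see below). A call has 1 to 10 rows; each row shifts and turns the commanded pose from where the row before left it; what a row does not reach is not made up. The controller multiplies each number of a shift by 800 mm and each number of a turn by 180 degrees. A row lasts 1/10 s, in which the tool goes at most 50 mm and 8.59 degrees, less where a joint would pass 70% of its speed; a pose out of reach is approached as far as the arm can. A call with a number of a shift or a turn outside -1 to 1 is refused whole. A call with a gripper value outside its range is refused whole. "gripper" is the gripper command: -1 is shut, 1 is fully open, values between are in proportion, set as the call begins (left out, the last holds). The fingers move at their own pace and stop on an object; the grip force is fixed at half the most. Time passes only in rows, so rows that do not move let the fingers close. It gives the time, the measured TCP pose, the force, the opening and the grip force at its end, in the units of the state.
- get_obs(): the state, without advancing time (a new reading comes with each control period).
- snapshot(name): name is "scene" or "side" or "wrist"; returns (picture, depth): 384x512x3 uint8, blue, green, red; 384x512 float32, m along the optical axis (not along the pixel's ray), 0 where there is no reading.
- camera_model(name): a dict with "fx", "fy", "cx", "cy" (pixels), "k1" (the pictures are not rectified: a ray, as slopes to the right and down, at radius r is drawn at 1 + k1 r^2 times it, then the intrinsics apply), "world_to_cam" (4x4, takes a point from world to camera coordinates). Camera axes: x right, y down, z forward; pixel columns grow to the right and rows downward; lengths in m; the calibration is good to about 2 mm. A picture is of the moment at which its call begins: read the wrist's pose just before it. camera_model takes no time and is no camera call; for the wrist camera it gives the pose at the moment of the call.
- close_job(): hands the job in; it is judged then, once.
The state is a dict: "clock": time; "joint_pos": joint angles; "qvel": joint speeds; "tau": joint torques, N m; "tool_pos": TCP position; "orientation": TCP orientation; "force": force on the tool from outside, world axes, zero at the start; "moment": the same for the moment, N m; "opening": finger opening in m; "gripper_force": force on a finger pad.
Only numpy, scipy, OpenCV 4.12 (cv2) and the standard library are available. Lean on these libraries where they do the work, as an engineer would, in place of code of your own. Each camera call takes 0.05 s, during which the arm holds its last target. There are 200 camera calls.

### The job

A blank flange has run too far down the sloping feed chute and is jammed under the two orange keeper strips. Nudge it back up the chute until it is clear of the strips, then lift it off the track and lay it flat in the blue tray, without dropping it. Leave the vials standing at the back of the bench alone.

Things in the scene. Friction and masses are not known exactly. Their poses are not given: they have to be found in the camera images.
- blank_centre (a point): centre (half-way up) of the jammed blank flange, a plain pale metal disc 40 mm across and 7 mm thick, 55 g, loose, lying flat on the chute's track; its z axis is the disc's axis. Jammed, it lies with its centre 42 to 58 mm downhill of the chute's middle.
- chute: Straight feed chute fixed to the bench, 190 mm long; origin on the bench under its middle; x horizontal, uphill, away from the robot; z up. Its green flat track, 24 mm wide (the disc overhangs it 8 mm each side), slopes up 7 degrees to +x, from x = -92 to +94 mm, top 42 mm above the bench at x = 0. Friction holds the disc where it is left. An end plate stands at x = +95 mm.
- strips_end (a point): Point on the track's top at the uphill end of the throat (chute x = -26 mm). From here 61 mm downhill: side walls 42 mm apart, narrowing to 36, so the disc cannot leave downhill; two orange strips over them, 10 to 13 mm above the track (screws to 15). Through the 33 mm slot between them a fingertip can push the disc's downhill edge.
- bare_track (a point): Point on the track's top 36 mm uphill of strips_end (chute x = +10 mm), where the disc can be lifted. Uphill of strips_end the track is bare: no walls, free air beside and below it down to the 6 mm base plate, so fingers can straddle it. The disc comes free once its centre is 13 mm uphill of strips_end, still partly between the strips' ends.
- tray: open blue tray fixed to the bench, 150 mm along its x, 130 mm along its y, 18 mm high, walls 4 mm, floor 4 mm thick; origin at the centre of its underside.
- vial: bystander: loose small glass vial with black cap, 25 mm across, 52 mm tall, standing at the back of the bench, to the right of the brown bottle; origin at the centre of its underside.

How it is judged (in metres and radians):
On the way:
1. the disc is clear of the keeper strips, uphill of them, still lying on the track (x of blank_centre in the frame of chute between -0.013 and 0.09 m and y of blank_centre in the frame of chute between -0.012 and 0.012 m and z of blank_centre in the frame of chute between 0.036 and 0.06 m), for 0.1 s.
At the end, for the whole second after the job is handed in: the disc lies flat (within 10 degrees) on the floor of the tray, anywhere inside its walls, released and at rest (x of blank_centre in the frame of tray between -0.055 and 0.055 m and y of blank_centre in the frame of tray between -0.045 and 0.045 m and height (world z) of blank_centre below 0.013 m and angle between blank_centre's own z axis and vertical below 0.17 rad and linear speed of blank below 0.02 m/s); the robot touches nothing.
It fails at once if the disc falls freely faster than 0.8 m/s (a drop of more than about 3 cm) (linear speed of blank above 0.8 m/s and contact force between the fingers and blank below 0.2 N).
It fails at once if the vial is moved by more than 20 mm (distance of vial from where it was at the start of the episode above 0.02 m).
It also fails if it takes over 53 s, if anything falls off the work surface, if the arm or the gripper's body presses on something with over 40 N, if the wrist force passes 120 N, or if a joint passes its speed limit or range.

## Working session

There is one attempt and no reset: what is moved stays moved. The work goes in short steps, Python scripts to look and compute and a tool call to move; the robot and the scene stay as the last step left them, time stands still between calls to the robot, and variables do not carry over. Pictures are saved under pics/ and viewed, at most 12 in all, crops included, and the job is handed in when it is done.

Besides the shell and the picture viewer there is one more tool, called after ">>>" as name(argument=value, ...), one argument or row to a line, values as JSON. play_rows: Moves the arm, as the interface text tells. Its arguments: {"type":"object","properties":{"deltas":{"type":"array","items":{"type":"array","items":{"type":"number","minimum":-1,"maximum":1}}},"gripper":{"type":"number"}},"required":["deltas"]}

```bash
mkdir -p pics
cat > h.py <<'E'
from plant import *
import numpy as np, cv2
def shot(n,name):
    m=camera_model(n); p,d=snapshot(n); cv2.imwrite(f'pics/{name}.png',p); np.savez(f'pics/{name}.npz',d=d,p=p,**{k:np.array(v) for k,v in m.items()}); return p,d
def world(name,pts):
    z=np.load(f'pics/{name}.npz'); out=[]
    T=np.linalg.inv(z['world_to_cam'])
    for u,v in pts:
        x=(u-z['cx'])/z['fx'];y=(v-z['cy'])/z['fy'];a,b=x,y
        for _ in range(8):
            s=1+z['k1']*(a*a+b*b);a,b=x/s,y/s
        w=z['d'][int(v)-1:int(v)+2,int(u)-1:int(u)+2];w=w[w>0];dd=np.median(w) if len(w) else np.nan
        out.append((T@[a*dd,b*dd,dd,1])[:3])
    return np.array(out)
def cloud(name):
    z=np.load(f'pics/{name}.npz');d=z['d'];v,u=np.mgrid[:d.shape[0],:d.shape[1]]
    x=(u-z['cx'])/z['fx'];y=(v-z['cy'])/z['fy'];a,b=x,y
    for _ in range(8):
        s=1+z['k1']*(a*a+b*b);a,b=x/s,y/s
    P=np.stack([a*d,b*d,d,np.ones_like(d)],-1)@np.linalg.inv(z['world_to_cam']).T
    P=P[...,:3];P[d==0]=np.nan;return P,z['p']
E
python3 - <<'E'
from h import *
a,_=shot('scene','s0');b,_=shot('side','d0');c,_=shot('wrist','w0')
cv2.imwrite('pics/all.png',cv2.resize(np.vstack([np.hstack([a,b]),np.hstack([c,c*0])]),(800,600)))
print(get_obs()['clock'],get_obs()['orientation'],get_obs()['tool_pos'])
E
```

```text
0.15 [ 1.79926162e+02 -7.79276788e-03 -1.28862379e+01] [0.15041231 0.65762376 0.21735008]
```

View pics/all.png

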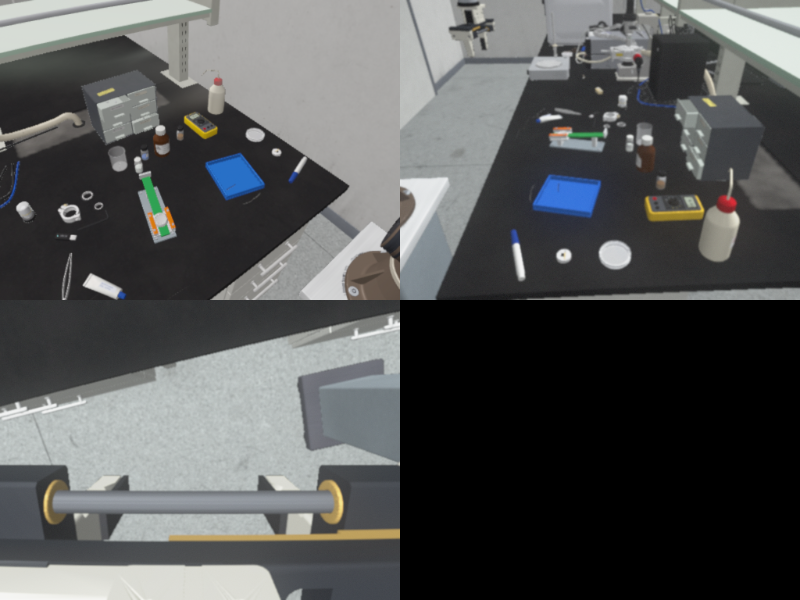

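The scene view has the chute at about (155,205) with orange strips near (160,220), the blue tray at (234,176), and the vials at about (140,160). Next I'll segment by colour with depth.

```bash
cat >> h.py <<'E'
def seg(name,col):
    P,p=cloud(name);h=cv2.cvtColor(p,cv2.COLOR_BGR2HSV)
    r={'g':((50,120,60),(80,255,255)),'o':((5,140,100),(20,255,255)),'b':((100,170,90),(118,255,255))}[col]
    m=cv2.inRange(h,r[0],r[1]);n,l,s,c=cv2.connectedComponentsWithStats(m)
    return P,m,l,s
E
python3 - <<'E'
from h import *
for n in ('s0','d0'):
  for c in 'gob':
    P,m,l,s=seg(n,c)
    for i in range(1,len(s)):
      if s[i,4]>60:
        q=P[l==i];q=q[~np.isnan(q[:,0])]
        print(n,c,s[i],np.median(q,0).round(4))
        if c!='o': 
          r=cv2.minAreaRect((q[q[:,2]<.1][:,:2]*1000).astype(np.float32));print('  rect',r)
z=cv2.imread('pics/s0.png')[205:320,150:350]
y=cv2.imread('pics/d0.png')[145:205,170:300]
a=cv2.resize(z,(800,460),interpolation=cv2.INTER_CUBIC)
cv2.imwrite('pics/c1.png',a)
E
```

```text
s0 g [181 226  26  49 528] [0.5533 0.3141 0.0446]
  rect ((575.5194702148438, 306.99755859375), (31.578983306884766, 165.29037475585938), 71.10735321044922)
s0 g [204 288  13  15 125] [0.4447 0.3413 0.0321]
  rect ((446.0000915527344, 341.0421447753906), (21.187419891357422, 23.864057540893555), 73.56343841552734)
s0 o [210 264  15  28 144] [0.4626 0.3135 0.0478]
s0 o [189 272  13  28 120] [0.4716 0.3574 0.0478]
s0 b [ 263  196   76   60 2764] [0.4997 0.0481 0.0038]
  rect ((509.157958984375, 39.793975830078125), (145.84169006347656, 172.99078369140625), 76.09565734863281)
s0 b [  0 208  24  58 129] [0.8409 0.6327 0.0076]
  rect ((871.993896484375, 630.5693969726562), (27.22359275817871, 195.73143005371094), 66.62027740478516)
s0 b [370 221  11  13  70] [ 0.3836 -0.0931  0.015 ]
  rect ((384.07135009765625, -94.71053314208984), (13.205034255981445, 41.334861755371094), 18.960010528564453)
d0 g [216 169  43   7 241] [0.5552 0.3097 0.0464]
  rect ((564.555419921875, 357.33795166015625), (118.66911315917969, 112.81439971923828), 76.77628326416016)
d0 b [ 170  224   87   54 3402] [0.5023 0.0463 0.0059]
  rect ((504.6325378417969, 57.04454040527344), (151.77854919433594, 150.59274291992188), 76.4185791015625)
```

View pics/c1.png

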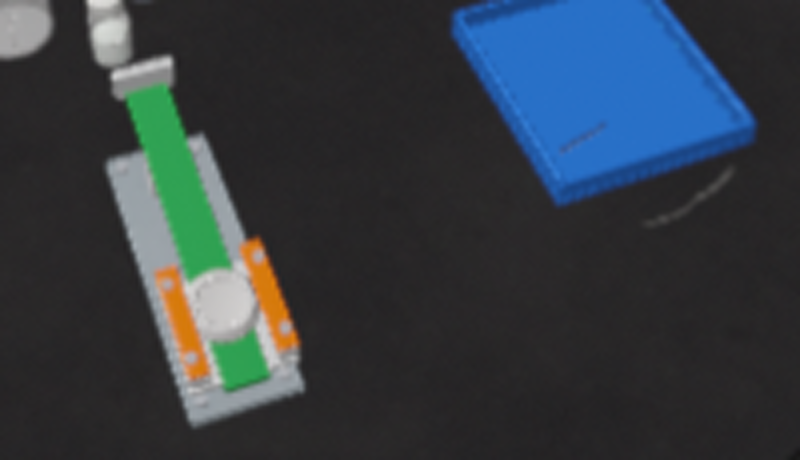

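Chute yaw comes out near -14° with its origin near (0.522, 0.322). The plan is to turn the tool so the fingers close along the chute axis, with one finger through the slot. That way a single grip can drag the disc uphill and then lift it. First I'll move above the disc and look from close by.

>>> play_rows(
  deltas=[
    [0.04, -0.04, 0, 0, 0, -0.03],
    [0.04, -0.04, 0, 0, 0, -0.03],
    [0.04, -0.04, 0, 0, 0, -0.03],
    [0.04, -0.04, 0, 0, 0, -0.03],
    [0.04, -0.04, 0, 0, 0, -0.03],
    [0.04, -0.04, 0, 0, 0, -0.03],
    [0.04, -0.04, 0, 0, 0, -0.03],
    [0.04, -0.04, 0, 0, 0, -0.03],
    [0.04, -0.04, 0, 0, 0, -0.03],
    [0.04, -0.04, 0, 0, 0, -0.03],
  ],
)

```text
clock: 1.15
tool_pos: [0.4714, 0.3364, 0.2181]
orientation: [180.0, 0.0, -67.1]
force: [0.5, -0.5, -0.3]
opening: 0.0877
gripper_force: 0.0
```

>>> play_rows(
  deltas=[
    [0, 0, 0, 0, 0, -0.045],
    [0, 0, 0, 0, 0, -0.045],
    [0, 0, 0, 0, 0, -0.045],
    [0, 0, 0, 0, 0, -0.045],
    [0, 0, 0, 0, 0, -0.027],
    [0, 0, 0, 0, 0, 0],
    [0, 0, 0, 0, 0, 0],
  ],
)

```text
clock: 1.85
tool_pos: [0.4704, 0.3379, 0.2179]
orientation: [180.0, -0.0, -104.0]
force: [0.2, -0.4, 0.9]
opening: 0.0875
gripper_force: 0.0
```

Run:
```python
from h import *
o=get_obs();print(o['clock'],o['tool_pos'],o['orientation'],o['joint_pos'])
w,_=shot('wrist','w1');s,_=shot('side','d1');s2,_=shot('scene','s1')
cv2.imwrite('pics/c2.png',np.vstack([cv2.resize(w,(640,480))]))
```

```text
1.85 [0.47038323 0.3379193  0.21791033] [ 1.79990513e+02 -1.51385807e-02 -1.03985644e+02] [ 5.50297699e+01  1.15990985e+01 -1.17381357e+01 -3.74184553e-03
 -6.66802977e+01 -6.90139338e+01]
```

View pics/c2.png

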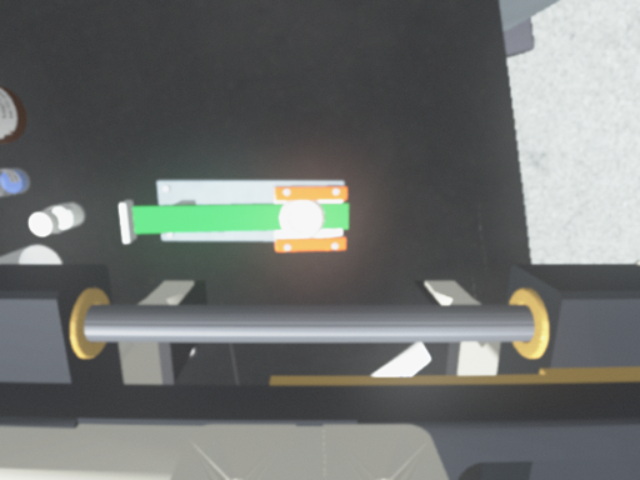

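The wrist view shows the disc at about (300,217), the strips at x 275–347, and the green track running level. Now the geometry.

Run:
```python
from h import *
P,m,l,s=seg('w1','g')
i=[i for i in range(1,len(s)) if s[i,4]>60];print(s[i])
q=P[m>0];q=q[~np.isnan(q[:,0])&(q[:,2]>.02)&(q[:,2]<.08)]
c,sv,V=np.linalg.svd(q-q.mean(0),full_matrices=False);d=V[0]*np.sign(V[0,0]);n=V[2]*np.sign(V[2,2])
yaw=np.arctan2(d[1],d[0]);print('yaw',np.degrees(yaw),'slope',np.degrees(np.arcsin(d[2])),'n',n)
X=np.array([np.cos(yaw),np.sin(yaw)]);Y=np.array([-X[1],X[0]])
a=q[:,:2]@X;b=q[:,:2]@Y;lo,hi=np.percentile(a,[.5,99.5]);bl=np.percentile(b,[2,98])
print('len',lo,hi,'y',bl); ox=(lo+92e-3+hi-94e-3)/2
O=ox*X+bl.mean()*Y;print('O',O)
k=abs(a-ox)<.03;print('z@0',np.median(q[k,2]+ -(a[k]-ox)*np.tan(np.radians(7))))
# disc: bright
P,p=cloud('w1');g=p.min(2)>200
g[:140]=0;g[210:]=0;g[:,:210]=0;g[:,275:]=0
n_,l,s,c=cv2.connectedComponentsWithStats(g.astype(np.uint8));j=1+np.argmax(s[1:,4]);print(s[j],c[j])
r=P[l==j];r=r[~np.isnan(r[:,0])];ra=r[:,:2]@X-ox;rb=r[:,:2]@Y-bl.mean()
for t in (ra,rb): print(np.percentile(t,[1,50,99]),t.mean())
print('discz',np.median(r[:,2]), 'xy',r.mean(0))
P,m,l,s=seg('w1','o')
for i in range(1,len(s)):
  if s[i,4]>60: 
    r=P[l==i];r=r[~np.isnan(r[:,0])];print('o',np.percentile(r[:,:2]@X-ox,[1,99]),np.percentile(r[:,:2]@Y-bl.mean(),[1,99]),np.median(r[:,2]))
for nm in ('s1','d1','s0'):
  P,m,l,s=seg(nm,'b');i=1+np.argmax(s[1:,4]);r=P[l==i];r=r[~np.isnan(r[:,0])]
  f=r[(r[:,2]<.03)]
  rr=cv2.minAreaRect((f[:,:2]*1000).astype(np.float32));print(nm,rr,np.percentile(f[:,2],[5,50,99]))
  h=f[f[:,2]>.0145]; print(cv2.minAreaRect((h[:,:2]*1000).astype(np.float32)))
```

```text
[[ 107  164   99   23 1873]]
yaw -13.910807749650479 slope 6.939523327342078 n [-0.11702199  0.0300805   0.99267367]
len 0.4232624567585892 0.5240990546180742 y [0.42827658 0.44938626]
O [0.56431754 0.31232328]
z@0 0.047451542799290994
[ 210  145   65   48 1669] [239.10665069 170.90653086]
[-0.12648707 -0.08889102 -0.05343944] -0.08853921894231884
[-0.02760506 -0.00063629  0.02743131] -0.0010398565798336017
discz 0.04059135031967406 xy [0.47812508 0.33259973 0.03218502]
o [-0.11594051 -0.08397611] [-0.02589169 -0.0184336 ] 0.048316238185418664
o [-0.1298904  -0.08130937] [0.0186779  0.04309161] 0.046900559078766835
s1 ((508.8737487792969, 40.31452178955078), (145.4874267578125, 171.78623962402344), 75.77021026611328) [0.00145519 0.00382273 0.01858389]
((500.5937194824219, 49.04439926147461), (131.80548095703125, 151.72450256347656), 75.99728393554688)
d1 ((504.62603759765625, 57.06046676635742), (151.5911865234375, 150.37686157226562), 76.12611389160156) [0.00369271 0.00589012 0.02019745]
((502.1671142578125, 47.76203918457031), (131.06478881835938, 149.936279296875), 75.83914947509766)
s0 ((509.157958984375, 39.793975830078125), (145.84169006347656, 172.99078369140625), 76.09565734863281) [0.00118681 0.00380457 0.01842556]
((501.5466613769531, 49.161773681640625), (130.9210662841797, 153.30313110351562), 76.45418548583984)
```

```bash
cat >> h.py <<'E'
def onz(name,pts,zs):
    z=np.load(f'pics/{name}.npz');T=np.linalg.inv(z['world_to_cam']);out=[]
    for (u,v),h in zip(pts,zs):
        x=(u-z['cx'])/z['fx'];y=(v-z['cy'])/z['fy'];a,b=x,y
        for _ in range(8):
            s=1+z['k1']*(a*a+b*b);a,b=x/s,y/s
        d=T[:3,:3]@[a,b,1];o=T[:3,3];out.append(o+d*(h-o[2])/d[2])
    return np.array(out)
E
python3 - <<'E'
from h import *
p=cv2.imread('pics/w1.png')
cv2.imwrite('pics/c3.png',cv2.resize(p[135:210,90:290],(800,300),interpolation=cv2.INTER_CUBIC))
E
```

```text
(no output)
```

View pics/c3.png

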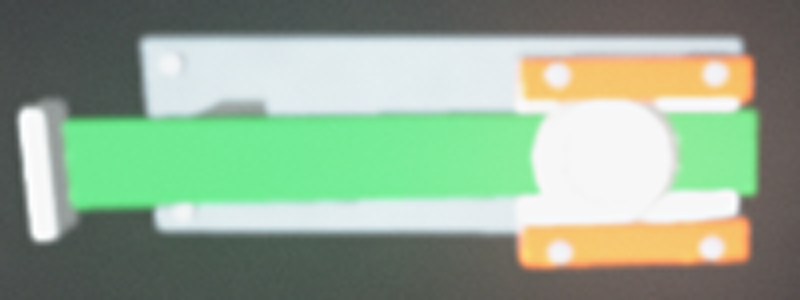

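In the 4x crop, the disc's top face runs from x 533 to 672 and is centred at about (602,158). The strips run 520–751, and the green track runs from (65,163) to (757,152).

Run:
```python
from h import *
f=lambda *L:[(90+u/4,135+v/4) for u,v in L]
t=np.tan(np.radians(7));z=lambda x:.042+x*t
g=onz('w1',f((65,163),(757,152)),[z(.094),z(-.092)])
v=g[0]-g[1];yaw=np.arctan2(v[1],v[0]);print('len',np.hypot(*v[:2]),np.degrees(yaw))
X=np.array([np.cos(yaw),np.sin(yaw)]);Y=np.array([-X[1],X[0]])
O=g[1][:2]+.092*X;O2=g[0][:2]-.094*X;print(O,O2);O=(O+O2)/2
def loc(p):return np.c_[(p[:,:2]-O)@X,(p[:,:2]-O)@Y].round(4)
print('strips',loc(onz('w1',f((520,80),(752,80),(520,245),(749,243)),[.0518,.0443]*2)))
print('disc',loc(onz('w1',f((533,158),(672,158),(602,98),(602,222)),[.046,.041,.0435,.0435])))
print('O',O)
```

```text
len 0.18738131415399262 -14.369667883893284
[0.523519   0.32354826] [0.5248571  0.32320545]
strips [[-0.0275 -0.0226]
 [-0.0893 -0.0221]
 [-0.0269  0.0223]
 [-0.0899  0.0232]]
disc [[-0.0303 -0.0007]
 [-0.0682  0.    ]
 [-0.0489 -0.0168]
 [-0.049   0.0177]]
O [0.52418805 0.32337686]
```

Geometry agrees with the given sizes: O ≈ (0.5235, 0.323), yaw -14.2°, disc x ≈ -48 mm. I'll tilt 7° and descend to hover, partly closed.

>>> play_rows(
  deltas=[
    [0.0022, -0.0009, -0.037, -0.0024, -0.0094, 0],
    [0.0022, -0.0009, -0.037, -0.0024, -0.0094, 0],
    [0.0022, -0.0009, -0.037, -0.0024, -0.0094, 0],
    [0.0022, -0.0009, -0.037, -0.0024, -0.0094, 0],
    [0, 0, 0, 0, 0, 0],
    [0, 0, 0, 0, 0, 0],
  ],
  gripper=0.36,
)

```text
clock: 2.6
tool_pos: [0.4775, 0.3353, 0.1001]
orientation: [-173.0, -0.1, -104.1]
force: [0.7, -0.1, 0.3]
opening: 0.0596
gripper_force: 0.0
```

Run:
```python
from h import *
o=get_obs();print(o['clock'],o['tool_pos'],o['orientation'],o['opening'],o['force'])
w,_=shot('wrist','w2');s,_=shot('side','d2')
c=cv2.resize(s[120:220,170:300],(520,400),interpolation=cv2.INTER_CUBIC)
w=cv2.resize(w,(400,300))
b=np.zeros((600,800,3),np.uint8);b[:400,:520]=c;b[300:,400:]=w
b[:400,:520]=c
cv2.imwrite('pics/c4.png',b)
```

```text
2.6 [0.47751572 0.33526469 0.10011452] [-1.73041717e+02 -8.59807404e-02 -1.04051843e+02] 0.05956053697494703 [ 0.72824226 -0.14366951  0.30431999]
```

View pics/c4.png

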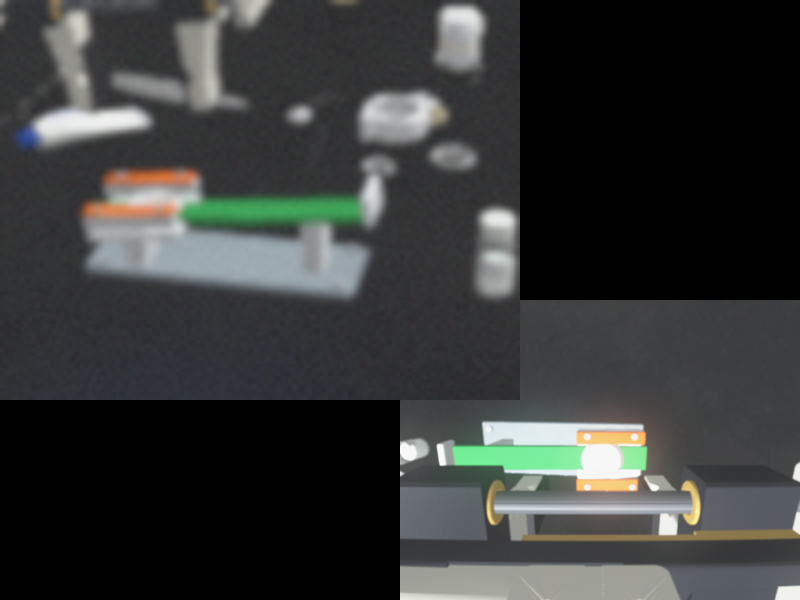

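Fingertips appear in the side crop at about (80,107) and (203,107). I'll check that against the projection of the known pose.

Run:
```python
from h import *
from scipy.spatial.transform import Rotation as R
o=get_obs();A=R.from_euler('xyz',o['orientation'],degrees=True).as_matrix();t=np.array(o['tool_pos'])
m=camera_model('side')
def pj(p):
    c=(np.array(m['world_to_cam'])@[*p,1])[:3];a,b=c[:2]/c[2];s=1+m['k1']*(a*a+b*b)
    u=m['fx']*a*s+m['cx'];v=m['fy']*b*s+m['cy'];return np.round([(u-170)*4,(v-120)*4])
for dy in(-.051,-.03,.03,.051):print(pj(t+A@[0,dy,.019]))
X=np.array([.9694,-.2453,0]);O=np.array([.5235,.323,0])
print('track ends',pj(O-.092*X+[0,0,.0307]),pj(O+.094*X+[0,0,.0535]))
print(world('d2',[(170+203/4,120+98/4),(170+78/4,120+98/4)]))
```

```text
[230. 142.]
[199. 143.]
[111. 145.]
[ 81. 146.]
track ends [ 91. 209.] [364. 205.]
[[0.51424997 0.31473521 0.12426211]
 [0.43439412 0.33460157 0.1168477 ]]
```

Run:
```python
from h import *
P,p=cloud('d2')
Q=P.reshape(-1,3);k=(abs(Q[:,0]-.4775)<.07)&(abs(Q[:,1]-.335)<.06)&(Q[:,2]>.06)&(Q[:,2]<.2)
z=Q[k]
for lo in np.arange(.06,.2,.01):
    r=z[(z[:,2]>=lo)&(z[:,2]<lo+.01)]
    a=(r[:,:2]-[.4775,.3353])@[.9694,-.2453];b=(r[:,:2]-[.4775,.3353])@[.2453,.9694]
    if len(r):print(round(lo,2),len(r),[np.round(np.percentile(a[s],[5,50,95]),3) for s in (a<0,a>=0) if s.any()],np.round(np.percentile(b,[5,50,95]),3))
f=cv2.resize(p[130:165,180:235],(770,490),interpolation=cv2.INTER_CUBIC).astype(float)
cv2.imwrite('pics/c5.png',np.clip((f/255)**.45*255,0,255))
```

```text
0.1 10 [array([-0.045, -0.033, -0.031])] [-0.01  -0.006  0.008]
0.11 38 [array([-0.046, -0.037, -0.032]), array([0.027, 0.031, 0.04 ])] [-0.013 -0.009  0.004]
0.12 63 [array([-0.048, -0.039, -0.033]), array([0.028, 0.037, 0.043])] [-0.013 -0.01   0.006]
0.13 70 [array([-0.05 , -0.041, -0.034]), array([0.026, 0.036, 0.042])] [-0.012 -0.009  0.007]
0.14 72 [array([-0.054, -0.042, -0.035]), array([0.025, 0.038, 0.042])] [-0.012 -0.009  0.008]
0.15 82 [array([-0.056, -0.043, -0.037]), array([0.025, 0.035, 0.043])] [-0.013 -0.01   0.008]
0.16 67 [array([-0.058, -0.044, -0.042]), array([0.026, 0.036, 0.044])] [-0.013 -0.01   0.007]
0.17 47 [array([-0.06 , -0.045, -0.043]), array([0.026, 0.038, 0.043])] [-0.039 -0.012  0.016]
0.18 128 [array([-0.06 , -0.045, -0.01 ]), array([0.025, 0.046, 0.076])] [-0.04  -0.033  0.004]
0.19 218 [array([-0.062, -0.046, -0.003]), array([0.004, 0.043, 0.077])] [-0.04  -0.032  0.01 ][ WARN:0@0.234] global loadsave.cpp:1063 imwrite_ Unsupported depth image for selected encoder is fallbacked to CV_8U.
```

View pics/c5.png

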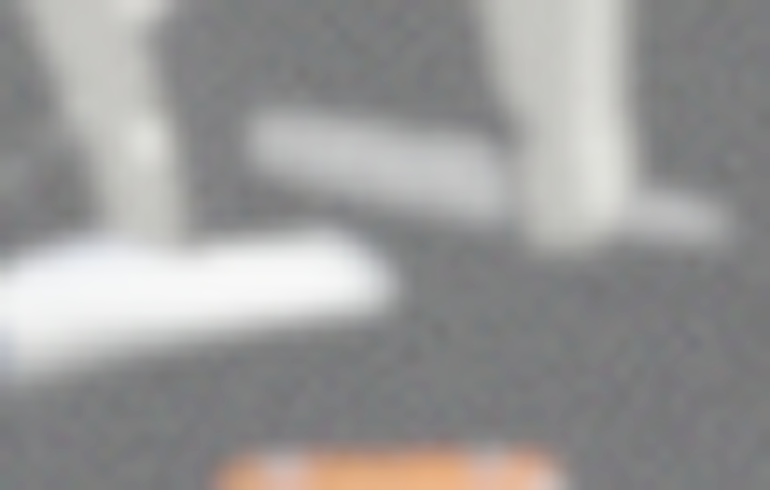

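The side picture shows the tips about 28 mm higher than the reported pose. I'll re-check with a fresh picture to see whether it's lag.

Run:
```python
from h import *
print({k:get_obs()[k] for k in('clock','tool_pos','orientation','joint_pos')})
for cam,n in(('side','d3'),('scene','s3')):
  shot(cam,n)
  P,p=cloud(n);Q=P.reshape(-1,3)
  d=(Q[:,:2]-[.4775,.3353]);a=d@[.9694,-.2453];b=d@[.2453,.9694]
  for sgn in(-1,1):
    k=(abs(b)<.016)&(a*sgn>.024)&(a*sgn<.056)&(Q[:,2]>.066)&(Q[:,2]<.2)
    z=Q[k,2];ak=a[k]
    print(n,sgn,k.sum(),np.sort(z)[:12].round(3), 'a low',np.median(ak[z<np.sort(z)[40]]) if k.sum()>40 else '', 'b',np.median(b[k]))
print(get_obs()['tool_pos'],get_obs()['clock'])
```

```text
{'clock': 2.7, 'tool_pos': array([0.47848146, 0.33633798, 0.10154992]), 'orientation': array([-1.72977689e+02,  1.16242401e-01, -1.04107291e+02]), 'joint_pos': array([ 58.70165758,  15.50839786, -27.50944557,   9.42914386,
       -45.17591584, -79.36522866])}
d3 -1 242 [0.108 0.108 0.108 0.109 0.109 0.109 0.11  0.11  0.11  0.111 0.111 0.112] a low -0.03652882490345548 b -0.008657338022576636
d3 1 215 [0.114 0.118 0.118 0.119 0.12  0.12  0.12  0.121 0.122 0.122 0.123 0.123] a low 0.03695046358827288 b -0.009527962997308105
s3 -1 0 [] a low  b nan
s3 1 0 [] a low  b nan
[0.47846145 0.33620395 0.10149851] 2.8
  return _methods._mean(a, axis=axis, dtype=dtype,
  ret = ret.dtype.type(ret / rcount)
```

Run:
```python
from h import *
from scipy.spatial.transform import Rotation as R
poses={'d0':([.1504,.6576,.2174],[180,0,-12.9]),'d1':([.4704,.3379,.2179],[180,0,-104]),'d3':([.4785,.3362,.1015],[-173,0,-104.1])}
for n,(t,r) in poses.items():
  P,p=cloud(n);Q=P.reshape(-1,3);L=(Q-t)@R.from_euler('xyz',r,degrees=True).as_matrix()
  L=L[(abs(L[:,0])<.02)&(abs(L[:,1])<.07)&(L[:,2]<.05)&(L[:,2]>-.15)]
  print(n,[( round(z,3),int(((L[:,2]>=z)&(L[:,2]<z+.01)).sum())) for z in np.arange(-.1,.05,.01)])
P,p=cloud('d3');z=np.load('pics/d3.npz')['d']
print(z[144:158,218:224].round(3))
print(np.linalg.inv(np.load('pics/w1.npz')['world_to_cam']).round(3)[:3])
cv2.imwrite('pics/c6.png',cv2.resize(np.load('pics/s3.npz')['p'],(800,600)))
```

```text
d0 [(np.float64(-0.1), 31), (np.float64(-0.09), 23), (np.float64(-0.08), 21), (np.float64(-0.07), 64), (np.float64(-0.06), 70), (np.float64(-0.05), 68), (np.float64(-0.04), 63), (np.float64(-0.03), 65), (np.float64(-0.02), 54), (np.float64(-0.01), 0), (np.float64(-0.0), 0), (np.float64(0.01), 0), (np.float64(0.02), 0), (np.float64(0.03), 0), (np.float64(0.04), 0), (np.float64(0.05), 0)]
d1 [(np.float64(-0.1), 38), (np.float64(-0.09), 16), (np.float64(-0.08), 26), (np.float64(-0.07), 88), (np.float64(-0.06), 91), (np.float64(-0.05), 87), (np.float64(-0.04), 79), (np.float64(-0.03), 73), (np.float64(-0.02), 65), (np.float64(-0.01), 5), (np.float64(-0.0), 0), (np.float64(0.01), 0), (np.float64(0.02), 0), (np.float64(0.03), 0), (np.float64(0.04), 0), (np.float64(0.05), 0)]
d3 [(np.float64(-0.1), 42), (np.float64(-0.09), 25), (np.float64(-0.08), 23), (np.float64(-0.07), 69), (np.float64(-0.06), 86), (np.float64(-0.05), 73), (np.float64(-0.04), 67), (np.float64(-0.03), 64), (np.float64(-0.02), 52), (np.float64(-0.01), 1), (np.float64(-0.0), 0), (np.float64(0.01), 0), (np.float64(0.02), 0), (np.float64(0.03), 0), (np.float64(0.04), 19), (np.float64(0.05), 0)]
[[1.015 1.016 1.015 1.012 1.019 1.285]
 [1.018 1.017 1.016 1.015 1.016 1.289]
 [1.021 1.022 1.018 1.018 1.294 1.293]
 [1.291 1.291 1.286 1.29  1.291 1.288]
 [1.286 1.281 1.284 1.279 1.274 1.281]
 [1.273 1.275 1.276 1.274 1.277 1.279]
 [1.266 1.269 1.271 1.262 1.267 1.271]
 [1.265 1.262 1.266 1.261 1.266 1.261]
 [1.256 1.259 1.26  1.256 1.258 1.258]
 [1.25  1.255 1.253 1.253 1.248 1.251]
 [1.247 1.247 1.246 1.247 1.246 1.241]
 [1.239 1.241 1.24  1.238 1.24  1.244]
 [1.231 1.236 1.235 1.233 1.237 1.238]
 [1.228 1.23  1.229 1.227 1.229 1.229]]
[[-0.97   0.234  0.059  0.454]
 [ 0.241  0.941  0.237  0.276]
 [ 0.     0.244 -0.97   0.385]]
```

View pics/c6.png

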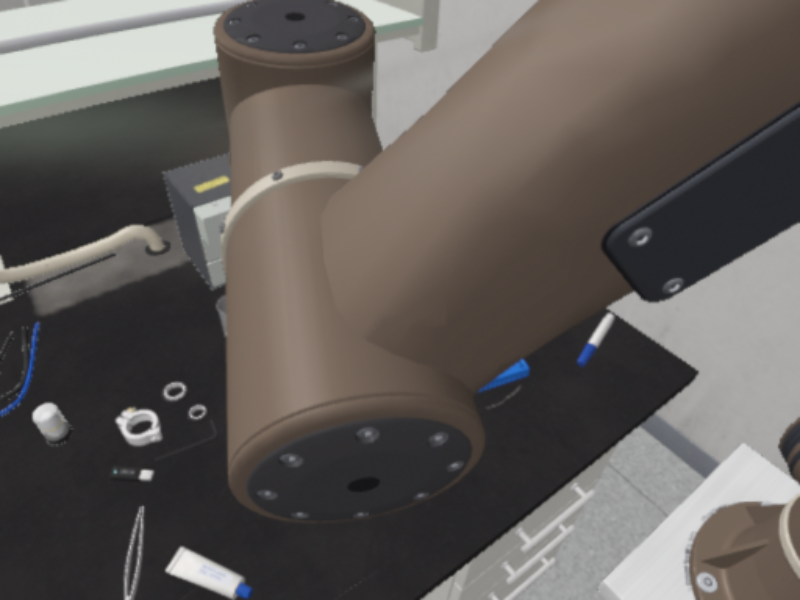

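The side camera's depth is consistent across all three poses: the real fingertips sit about 10 mm behind the reported TCP, where the text says 19 mm ahead. I'll go by the images and descend slowly while watching the force.

>>> play_rows(
  deltas=[
    [0.0015, -0.0014, -0.021, 0, 0, 0],
    [0.0015, -0.0014, -0.021, 0, 0, 0],
    [0, 0, -0.012, 0, 0, 0],
    [0, 0, -0.01, 0, 0, 0],
    [0, 0, -0.01, 0, 0, 0],
    [0, 0, -0.0095, 0, 0, 0],
    [0, 0, 0, 0, 0, 0],
    [0, 0, 0, 0, 0, 0],
  ],
)

```text
clock: 3.6
tool_pos: [0.48, 0.3329, 0.0329]
orientation: [-173.0, -0.0, -104.1]
force: [0.0, -0.1, -0.6]
opening: 0.0594
gripper_force: 0.0
```

```bash
cat >> h.py <<'E'
from scipy.spatial.transform import Rotation as R
def tips(n,t):
    P,p=cloud(n);Q=P.reshape(-1,3);X=np.array([.9694,-.2453]);Y=np.array([.2453,.9694])
    d=Q[:,:2]-[.5235,.323];a=d@X;b=d@Y;h=Q[:,2]-.042-a*np.tan(np.radians(7))
    return a,b,h,Q
E
python3 - <<'E'
from h import *
o=get_obs();print(o['tool_pos'],o['orientation'],o['force'],o['clock'])
w,_=shot('wrist','w4');s,_=shot('side','d4')
c=cv2.resize(s[125:205,180:290],(770,560),interpolation=cv2.INTER_CUBIC)
cv2.imwrite('pics/c7.png',c)
a,b,h,Q=tips('d4',0)
for s_ in('down','up'):
  k=(abs(b)<.02)&(h>.016)&(h<.06)&((a<-.07)&(a>-.13) if s_=='down' else (a>-.035)&(a<.02))
  print(s_,k.sum(),np.percentile(a[k],[2,50,98]),np.sort(h[k])[:8].round(3),np.median(b[k]))
E
```

```text
[0.47996784 0.33294023 0.0328899 ] [-1.73012161e+02 -3.34743626e-02 -1.04130127e+02] [ 0.02394547 -0.12554189 -0.61857723] 3.6
down 147 [-0.09986624 -0.08621185 -0.07783587] [0.016 0.017 0.018 0.018 0.019 0.019 0.019 0.019] -0.011159562268328782
up 128 [-0.02123066 -0.00909738 -0.0024063 ] [0.016 0.017 0.017 0.018 0.018 0.018 0.018 0.018] -0.01101873934691161
```

View pics/c7.png

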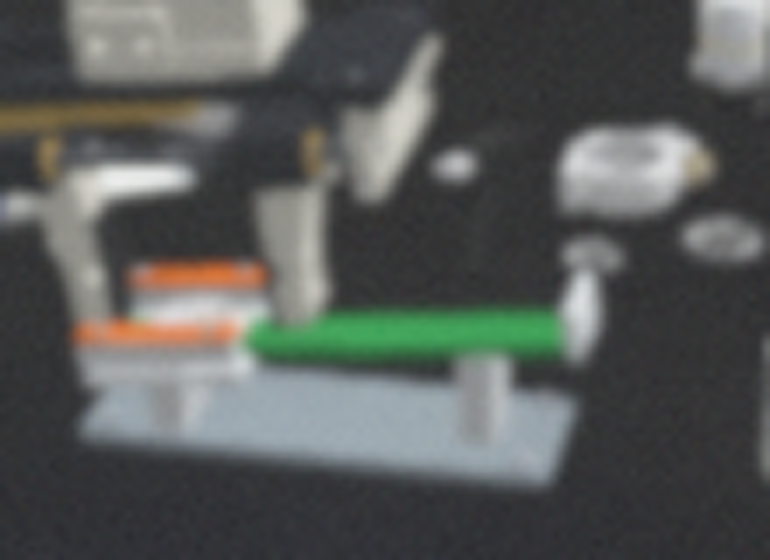

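The side view confirms the tips are just above the track, with the uphill finger at (300,300) and the downhill one entering at (95,310). Now the uphill tip's height over the track.

Run:
```python
from h import *
a,b,h,Q=tips('d4',0);p=np.load('pics/d4.npz')['p'];S=cv2.cvtColor(p,cv2.COLOR_BGR2HSV)[...,1].ravel();V=p.max(2).ravel()
k=(abs(b)<.02)&(h>-.005)&(h<.06)&(a>-.035)&(a<.02)&(S<70)&(V>90)
i=np.argsort(h[k])[:14];print(np.c_[h[k],a[k],b[k],S[k]][i].round(4))
```

```text
[[-3.60e-03 -2.40e-02 -1.06e-02  5.80e+01]
 [-2.90e-03 -2.63e-02 -1.19e-02  3.60e+01]
 [-2.00e-03 -2.69e-02 -1.91e-02  1.00e+01]
 [-1.00e-03 -2.79e-02 -1.54e-02  2.10e+01]
 [-6.00e-04 -2.93e-02 -1.06e-02  3.10e+01]
 [-0.00e+00 -3.16e-02  1.64e-02  1.50e+01]
 [ 0.00e+00 -2.62e-02 -1.19e-02  6.80e+01]
 [ 1.00e-04 -1.71e-02  4.40e-03  6.40e+01]
 [ 9.00e-04 -3.17e-02 -2.20e-03  5.20e+01]
 [ 9.00e-04 -2.94e-02  8.90e-03  3.60e+01]
 [ 1.10e-03 -2.77e-02  2.90e-03  6.90e+01]
 [ 1.70e-03 -6.70e-03  6.80e-03  4.40e+01]
 [ 1.80e-03 -1.34e-02  1.20e-03  6.00e+01]
 [ 1.80e-03 -7.90e-03  9.00e-04  6.60e+01]]
```

Run:
```python
from h import *
m=camera_model('side');X=np.array([.9694,-.2453]);Y=np.array([.2453,.9694])
for a,b,h in [(-.015,-.011,0),(-.015,-.011,.005),(-.015,-.011,.01),(-.015,.012,0),(-.015,-.012,0),(-.015,-.012,-.01),(.04,.012,0),(.04,-.012,0)]:
    p=[*(np.array([.5235,.323])+a*X+b*Y),.042+a*.1228+h,1]
    c=(np.array(m['world_to_cam'])@p)[:3];x,y=c[:2]/c[2];s=1+m['k1']*(x*x+y*y)
    print(a,b,h,np.round([(m['fx']*x*s+m['cx']-180)*7,(m['fy']*y*s+m['cy']-125)*7]))
p=np.load('pics/d4.npz')['p']
print(p[165:179,222].tolist(), p[165:179,236].tolist())
```

```text
-0.015 -0.011 0 [274. 342.]
-0.015 -0.011 0.005 [274. 330.]
-0.015 -0.011 0.01 [273. 318.]
-0.015 0.012 0 [291. 313.]
-0.015 -0.012 0 [274. 343.]
-0.015 -0.012 -0.01 [275. 366.]
0.04 0.012 0 [432. 311.]
0.04 -0.012 0 [417. 341.]
[[151, 158, 158], [149, 154, 156], [148, 155, 155], [144, 150, 151], [141, 149, 149], [131, 143, 135], [116, 147, 112], [99, 154, 85], [91, 152, 69], [78, 132, 57], [68, 110, 55], [67, 91, 59], [101, 101, 92], [142, 136, 126]] [[54, 51, 51], [57, 55, 54], [57, 56, 55], [59, 68, 56], [73, 103, 61], [80, 137, 61], [88, 157, 65], [93, 166, 67], [91, 163, 67], [78, 138, 58], [67, 105, 53], [60, 78, 52], [62, 65, 57], [89, 88, 83]]
```

Tips are about 8 mm above the track. I'll descend 6 mm in small steps and then close.

>>> play_rows(
  deltas=[
    [0, 0, -0.0025, 0, 0, 0],
    [0, 0, -0.0025, 0, 0, 0],
    [0, 0, -0.0025, 0, 0, 0],
    [0, 0, 0, 0, 0, 0],
  ],
)

```text
clock: 4.1
tool_pos: [0.48, 0.333, 0.0281]
orientation: [-173.0, 0.0, -104.1]
force: [-4.5, -2.0, 12.7]
opening: 0.0597
gripper_force: 6.9
```

>>> play_rows(
  deltas=[
    [0, 0, 0, 0, 0, 0],
    [0, 0, 0, 0, 0, 0],
    [0, 0, 0, 0, 0, 0],
    [0, 0, 0, 0, 0, 0],
    [0, 0, 0, 0, 0, 0],
  ],
  gripper=-0.4,
)

```text
clock: 4.6
tool_pos: [0.4805, 0.334, 0.0281]
orientation: [-173.0, 0.1, -104.1]
force: [-3.8, 0.6, 8.9]
opening: 0.0384
gripper_force: 31.2
```

Contact with the track, and the disc is gripped (31 N). I'll ease up 1 mm and drag it uphill along the slope.

>>> play_rows(
  deltas=[
    [0, 0, 0.0013, 0, 0, 0],
    [0.005, -0.0013, 0.0006, 0, 0, 0],
    [0.005, -0.0013, 0.0006, 0, 0, 0],
    [0.005, -0.0013, 0.0006, 0, 0, 0],
  ],
)

```text
clock: 5.0
tool_pos: [0.4919, 0.33, 0.0296]
orientation: [-173.0, 0.0, -104.1]
force: [-6.0, 1.7, 6.2]
opening: 0.0385
gripper_force: 34.3
```

Run:
```python
from h import *
o=get_obs();print(o['tool_pos'],o['force'],o['opening'],o['gripper_force'])
w,_=shot('wrist','w5');s,_=shot('side','d5')
b=np.zeros((600,800,3),np.uint8);b[:350,:480]=cv2.resize(s[125:205,180:290],(480,350),interpolation=cv2.INTER_CUBIC)
b[350:,300:]=cv2.resize(w[120:270],(500,250)) [:250]
cv2.imwrite('pics/c8.png',b)
```

```text
[0.4919168  0.33004414 0.02962057] [-6.04673679  1.66553827  6.22362006] 0.038471382129226905 34.26713966549869
```

View pics/c8.png

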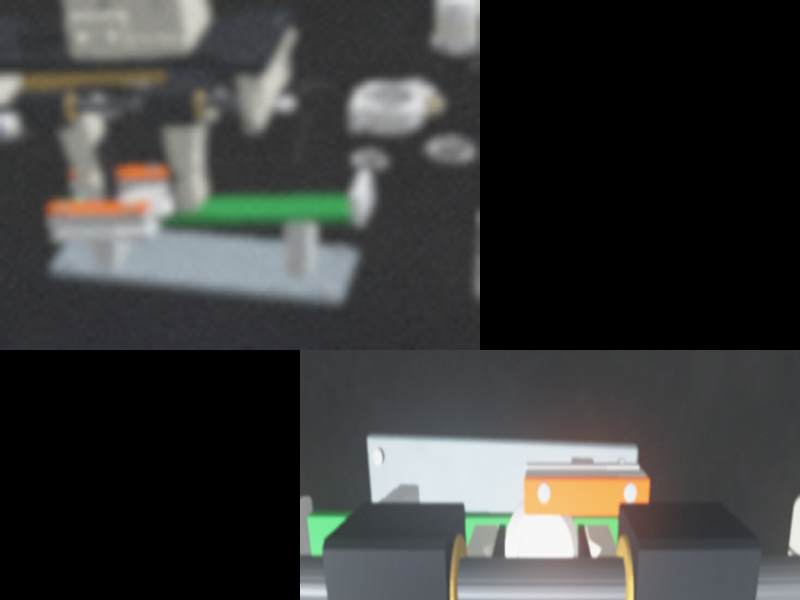

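The wrist view shows the disc held between the fingers at (540,535) and moving with them. I'll continue uphill.

>>> play_rows(
  deltas=[
    [0.006, -0.0015, 0.0012, 0, 0, 0],
    [0.006, -0.0015, 0.0012, 0, 0, 0],
    [0.007, -0.0018, 0.0009, 0, 0, 0],
    [0.007, -0.0018, 0.0009, 0, 0, 0],
    [0.007, -0.0018, 0.0009, 0, 0, 0],
    [0.007, -0.0018, 0.0009, 0, 0, 0],
    [0.007, -0.0018, 0.0009, 0, 0, 0],
    [0.007, -0.0018, 0.0009, 0, 0, 0],
    [0, 0, 0, 0, 0, 0],
    [0, 0, 0, 0, 0, 0],
  ],
)

```text
clock: 6.1
tool_pos: [0.5352, 0.3186, 0.0355]
orientation: [-173.0, -0.0, -104.2]
force: [-0.5, -0.3, -1.2]
opening: 0.0388
gripper_force: 30.0
```

The disc is at chute x ≈ +11 mm, with no external force. Lifting now.

>>> play_rows(
  deltas=[
    [0, 0, 0.006, 0, 0, 0],
    [0, 0, 0.012, 0, 0, 0],
    [0, 0, 0.02, 0, 0, 0],
    [0, 0, 0.025, 0, 0, 0],
    [0, 0, 0.025, 0, 0, 0],
    [0, 0, 0.015, 0, 0, 0],
    [0, 0, 0, 0, 0, 0],
  ],
)

```text
clock: 6.8
tool_pos: [0.5359, 0.3198, 0.1205]
orientation: [-172.9, 0.2, -104.1]
force: [0.6, 0.6, -0.1]
opening: 0.0386
gripper_force: 30.0
```

>>> play_rows(
  deltas=[
    [-0.002, -0.015, 0, 0.00119, 0.0047, 0],
    [-0.005, -0.035, 0, 0.00119, 0.0047, 0],
    [-0.006, -0.045, 0, 0.00119, 0.0047, 0],
    [-0.006, -0.048, 0, 0.00119, 0.0047, 0],
    [-0.006, -0.048, 0, 0.00119, 0.0047, 0],
    [-0.006, -0.048, 0, 0.00119, 0.0047, 0],
    [-0.005, -0.045, 0, 0.00119, 0.0047, 0],
    [-0.004, -0.035, 0, 0.00119, 0.0047, 0],
    [-0.002, -0.018, 0, 0, 0, 0],
    [0, 0, 0, 0, 0, 0],
  ],
)

```text
clock: 7.8
tool_pos: [0.5008, 0.0475, 0.1174]
orientation: [180.0, -0.1, -104.3]
force: [-0.0, 0.0, -0.8]
opening: 0.0388
gripper_force: 30.0
```

Run:
```python
from h import *
o=get_obs();print(o['clock'],o['tool_pos'],o['orientation'],o['force'],o['opening'],o['gripper_force'])
w,_=shot('wrist','w6');s,_=shot('side','d6')
t=np.array(o['tool_pos']);P,p=cloud('d6');L=(P.reshape(-1,3)-t)@R.from_euler('xyz',o['orientation'],degrees=True).as_matrix()
L=L[(abs(L[:,0])<.022)&(abs(L[:,1])<.06)&(L[:,2]>-.03)&(L[:,2]<.03)]
print([(i,int(((L[:,2]*1e3>=i)&(L[:,2]*1e3<i+2)).sum())) for i in range(-24,10,2)])
D=L[abs(L[:,1])<.015];print('disc',len(D),np.percentile(D,[5,50,95],axis=0) if len(D) else '')
m=camera_model('side');c=(np.array(m['world_to_cam'])@[*t,1])[:3];u=int(m['fx']*c[0]/c[2]+m['cx']);v=int(m['fy']*c[1]/c[2]+m['cy']);print(u,v)
b=np.zeros((600,800,3),np.uint8);b[:360,:480]=cv2.resize(s[v-60:v+60,u-80:u+80],(480,360),interpolation=cv2.INTER_CUBIC)
b[350:,300:]=cv2.resize(w[120:270],(500,250))
cv2.imwrite('pics/c9.png',b)
```

```text
7.8 [0.5008479  0.04751743 0.11736905] [ 1.79962288e+02 -5.17099001e-02 -1.04282173e+02] [-0.01539827  0.04078163 -0.81234357] 0.038828137134321136 29.999675452709198
[(-24, 17), (-22, 21), (-20, 19), (-18, 65), (-16, 130), (-14, 42), (-12, 15), (-10, 2), (-8, 0), (-6, 0), (-4, 0), (-2, 0), (0, 0), (2, 0), (4, 0), (6, 0), (8, 0)]
disc 178 [[-1.23995894e-02 -1.31617234e-02 -1.68378194e-02]
 [ 5.77351040e-03 -5.84743946e-06 -1.52725929e-02]
 [ 1.88099851e-02  1.26001243e-02 -1.19903659e-02]]
211 206
```

View pics/c9.png

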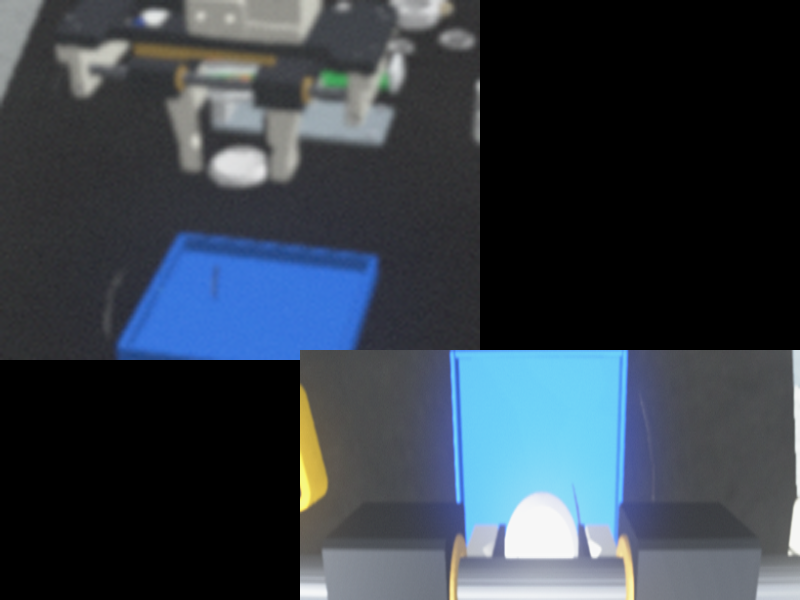

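The disc is held level over the tray centre. Lowering now, gently at the end.

>>> play_rows(
  deltas=[
    [0, 0, -0.015, 0, 0, 0],
    [0, 0, -0.03, 0, 0, 0],
    [0, 0, -0.03, 0, 0, 0],
    [0, 0, -0.025, 0, 0, 0],
    [0, 0, -0.02, 0, 0, 0],
    [0, 0, -0.01, 0, 0, 0],
    [0, 0, -0.005, 0, 0, 0],
    [0, 0, 0, 0, 0, 0],
  ],
)

```text
clock: 8.7
tool_pos: [0.5014, 0.0495, 0.0095]
orientation: [180.0, -0.0, -104.1]
force: [1.1, 1.1, -0.8]
opening: 0.0381
gripper_force: 30.0
```

>>> play_rows(
  deltas=[
    [0, 0, -0.0025, 0, 0, 0],
    [0, 0, -0.0025, 0, 0, 0],
    [0, 0, 0, 0, 0, 0],
  ],
)

```text
clock: 9.0
tool_pos: [0.5017, 0.0492, 0.0063]
orientation: [-180.0, 0.0, -104.1]
force: [-0.7, 0.3, 0.4]
opening: 0.0388
gripper_force: 30.0
```

>>> play_rows(
  deltas=[
    [0, 0, -0.0025, 0, 0, 0],
    [0, 0, -0.0025, 0, 0, 0],
    [0, 0, -0.0025, 0, 0, 0],
    [0, 0, 0, 0, 0, 0],
  ],
)

```text
clock: 9.4
tool_pos: [0.5013, 0.049, -0.0003]
orientation: [180.0, -0.0, -104.1]
force: [-0.0, -0.1, -1.2]
opening: 0.0384
gripper_force: 30.0
```

>>> play_rows(
  deltas=[
    [0, 0, -0.0013, 0, 0, 0],
    [0, 0, -0.0013, 0, 0, 0],
    [0, 0, 0, 0, 0, 0],
  ],
)

```text
clock: 9.7
tool_pos: [0.5014, 0.0491, -0.0022]
orientation: [180.0, -0.0, -104.1]
force: [0.0, -0.3, -0.4]
opening: 0.0389
gripper_force: 30.0
```

>>> play_rows(
  deltas=[
    [0, 0, -0.0013, 0, 0, 0],
    [0, 0, -0.0013, 0, 0, 0],
    [0, 0, 0, 0, 0, 0],
  ],
)

```text
clock: 10.0
tool_pos: [0.5016, 0.0491, -0.0041]
orientation: [-180.0, -0.0, -104.1]
force: [-0.8, -0.2, 0.8]
opening: 0.0388
gripper_force: 30.4
```

>>> play_rows(
  deltas=[
    [0, 0, -0.0013, 0, 0, 0],
    [0, 0, 0, 0, 0, 0],
  ],
)

```text
clock: 10.2
tool_pos: [0.5016, 0.0491, -0.0043]
orientation: [-180.0, -0.0, -104.1]
force: [-4.4, -0.4, 14.2]
opening: 0.0387
gripper_force: 36.2
```

Floor contact, so I release, rise and check.

>>> play_rows(
  deltas=[
    [0, 0, 0.0006, 0, 0, 0],
    [0, 0, 0, 0, 0, 0],
    [0, 0, 0, 0, 0, 0],
    [0, 0, 0, 0, 0, 0],
    [0, 0, 0, 0, 0, 0],
  ],
  gripper=0.5,
)

```text
clock: 10.7
tool_pos: [0.503, 0.0496, -0.0042]
orientation: [-179.9, 0.1, -104.1]
force: [4.2, -1.5, 6.1]
opening: 0.0648
gripper_force: 2.8
```

>>> play_rows(
  deltas=[
    [0, 0, 0.01, 0, 0, 0],
    [0, 0, 0.03, 0, 0, 0],
    [0, 0, 0.04, 0, 0, 0],
    [0, 0, 0.04, 0, 0, 0],
    [0, 0, 0.04, 0, 0, 0],
    [0, 0, 0, 0, 0, 0],
    [0, 0, 0, 0, 0, 0],
  ],
)

```text
clock: 11.4
tool_pos: [0.501, 0.0492, 0.1237]
orientation: [-180.0, 0.0, -104.2]
force: [-1.0, 0.3, -0.6]
opening: 0.066
gripper_force: 0.0
```

Run:
```python
from h import *
o=get_obs();print(o['clock'],o['tool_pos'],o['force'],o['opening'])
w,_=shot('wrist','w7');s,_=shot('side','d7')
b=np.zeros((600,800,3),np.uint8);b[:300,:400]=cv2.resize(w,(400,300))
b[300:,400:]=cv2.resize(s[200:300,150:283],(400,300))
cv2.imwrite('pics/c10.png',b)
P,p=cloud('d7');Q=P.reshape(-1,3);k=(p.min(2).ravel()>120)&(abs(Q[:,0]-.5)<.07)&(abs(Q[:,1]-.05)<.06)&(Q[:,2]<.03)
print(k.sum(),np.percentile(Q[k],[5,50,95],axis=0).round(4))
```

```text
11.4 [0.50099137 0.04915733 0.12372401] [-0.98153258  0.29202604 -0.60507478] 0.06595345308914827
218 [[0.4865 0.0303 0.0052]
 [0.5028 0.0442 0.0109]
 [0.5191 0.0633 0.0129]]
```

View pics/c10.png

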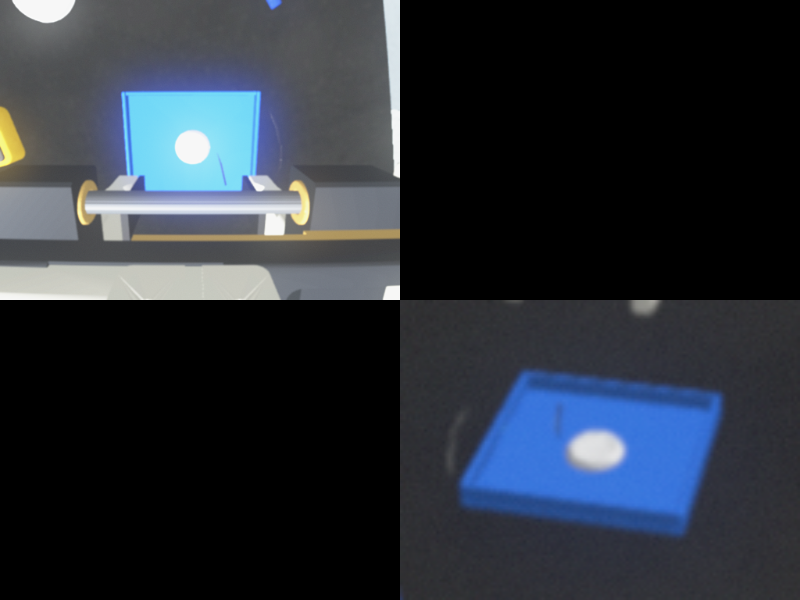

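The disc lies flat near the tray centre, with its top at about 11 mm, and the fingers are clear. Handing in.

```bash
python3 -c "
from plant import *
print(close_job())"
```

```text
the job is handed in; nothing more can be done
None
```

The disc was drawn uphill clear of the strips, lifted off the track and laid flat near the middle of the blue tray, and the job was handed in at about 11.5 s; no verdict came back, and the vial was not re-measured, but the arm never went near it.

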